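# Fill the cap cassette and unlatch it

## Robot

A 6-joint arm with a two-finger parallel gripper is mounted at the origin on the work surface. World frame = base frame: x ahead of the robot, y to its left, z up, the work surface at z = 0. Lengths are in mm, angles in rad, forces in N, time in s.
With the tool pointing down it reaches from about 275 to 1000 mm from the base axis. Payload 8.4 kg.
Tool frame: the origin (TCP) lies between the finger pads; the fingertips stand r.tips_ahead ahead of it and the grasp point (between the pads) lies 6 mm ahead of it (r.tips_ahead is the distance from the TCP to the fingertips, in mm); z points along the fingers, y is the line along which they close (so a half turn about z gives the same grasp; the last joint's range is limited). The gripper opens to 85 mm and grips with 20 to 120 N. Pads are 22 mm wide; open, the fingers measure 114 mm over their backs; the gripper's body (76 mm by 85 mm) begins 54 mm behind the grasp point. The pads swing forward as they close: fully open they stand 13 mm farther back than shut.
Start: joints at [-1.109, 0.353, 1.633, -0, 1.155, -0.002], TCP at [279.593, -558.978, 256.281] pointing down, gripper open.
Joint ranges: [-2.63, 2.63], [-0.92, 2.1], [0.06, 2.66], [-1.3, 4.44], [0, 2.69], [-3.02, 3.02]. Speed limits (rad/s): [2.22, 2.22, 2.79, 3.14, 3.14, 3.14].

## Interface

Orientations are given as [roll, pitch, yaw] about the fixed x, y, z axes, in that order (R = Rz(yaw) Ry(pitch) Rx(roll)).
In Python, from rig import r gives the robot as it stands.
- The arm moves only by the tool carry_out, never from a script. Its arguments are lists of equal length, an entry for each row: "delta_pos": the shift along the tool's x, y, z in m, a list of three; "rot": the turn, a rotation vector about the tool's x, y, z in degrees, a list of three. A call has 1 to 8 rows; each row is the pose to reach, as a shift and turn from the pose commanded when the call began, along the tool's axes at that moment; what a row does not reach only later rows make up. A row lasts 1/8 s, in which the tool goes at most 62.5 mm and 10.7 degrees, less where a joint would pass 70% of its speed; a pose out of reach is approached as far as the arm can. A call with a gripper value outside its range is refused whole. "claw" is the finger opening in m, from 0 to 0.0854, set as the call begins (left out, the last holds). The fingers move at their own pace and stop on an object; "grip_force" is the grip in N (left out, the last holds). Time passes only in rows, so rows that repeat a pose let the fingers close. It gives the time, the measured TCP pose, the force, the opening and the grip force at its end, in the units of the state.
- r.sense(): the state, without advancing time (a new reading comes with each control period).
- r.grab_frame(name): name is "scene" or "top"; returns the picture (400x640x3 uint8, blue, green, red); there is no depth.
- r.camera_info(name): a dict with "fx", "fy", "cx", "cy" (pixels), "distortion" ([k1, k2, p1, p2, k3] as OpenCV has them; the pictures are not rectified), "pose" (4x4, takes a point from camera to world coordinates). Camera axes: x right, y down, z forward; pixel columns grow to the right and rows downward; lengths in mm; the calibration is good to about 2 mm. A picture is of the moment at which its call begins. camera_info takes no time and is no camera call.
- r.sign_off(): hands the job in; it is judged then, once.
Trained networks look in the newest picture that a camera, given by its name, has taken for a name from the list of things; names that differ only in an ending like _2 or _b are one class to them, and where a whole thing is asked for, a point or a joint stands for the part that bears it (a point fixed in the world has none). Each returns a list of dicts, best first, with "p" (0 to 1); they miss things now and then, are a little off and sometimes report something else, mostly with a low value. They report only what shows in the picture. A call takes as long as a camera call. They do not tell look-alikes from the thing itself.
- r.recognise(thing, camera): "box" ([left, top, right, bottom] in pixels, round what is visible of it).
- r.cut_out(thing, camera): "mask" (400x640 bool, what is visible of it) and "box" ([left, top, right, bottom] in pixels, round what is visible of it).
The state is a dict: "clock": time; "qpos": joint angles; "qvel": joint speeds; "joint_efforts": joint torques, N m; "eef_pos": TCP position; "tcp_rot": TCP orientation; "contact_force": force on the tool from outside, world axes, zero at the start; "wrist_torque": the same for the moment, N m; "opening": opening from 0.0 (shut) to 1.0 (fully open); "grasp_force": force on a finger pad.
Only numpy, scipy, OpenCV 4.12 (cv2) and the standard library are available. Lean on these libraries where they do the work, as an engineer would, in place of code of your own. Each camera call takes 0.05 s, during which the arm holds its last target. There are 200 camera calls.

## Task

Pick up the blue scoop by its upright grip and tip all four bottle caps from it through the funnel into the cap cassette, then stand the empty scoop flat on the table again. Then pinch the two orange side catches of the cassette together and lift it by them straight up out of its dock, and finish while still holding it pinched, level and with its underside at least 10 cm above the table, the caps still inside. Leave the milk jug, the jar and the food tray where they are.

Things in the scene. Friction and masses are not known exactly. Their poses are not given: they have to be found in the camera images.
- scoop_grip (a point): Centre of the grip of the loose blue scoop: an upright fin 16 mm thick (along y), 34 mm long (along x), 84 mm tall from the table up. The point is 58 mm above the scoop's flat underside. The pan lies towards -x, its open front (the nose) facing -x; z is up.
- scoop_nose (a point): Middle of the scoop's open front edge, on the pan's floor: 101 mm towards -x and 55 mm below scoop_grip, same axes. The caps slide out over this edge when the nose is tipped down by about 45 degrees (they begin to slide at some 15 to 20 degrees).
- cassette_grip (a point): Point half-way between the pads of the cassette's two orange side catches, 92 mm above the cassette's underside (100 mm above the table when docked). z up; y is the pinching line, catch_left on +y, catch_right on -y. The catches' outer faces are 56 mm apart at rest, 40 mm when fully pinched; each is a plate 30 mm wide (x) reaching 18 mm above this point and down to its foot.
- funnel_mouth (a point): Centre of the rim of the cassette's round, green-rimmed funnel, 100 mm towards +x from cassette_grip and 20 mm above it (120 mm above the table when docked); same axes. 116 mm wide inside at the rim, it narrows over 32 mm of height to an upright clear tube 68 mm wide inside, 76 mm deep, closed at the bottom.
- catch_left (a joint): Orange side catch on the cassette's +y side: 0 = sprung out, grows as it is pressed inward, 0.008 m = fully in. The foot clears the dock's lip at about 0.005 m. Spring about 4 N at rest, 8 N fully in.
- catch_right (a joint): The same catch on the cassette's -y side.
- dock: Grey dock fixed to the table, base plate 200 x 120 x 8 mm; origin at the centre of its underside, axes as the seated cassette: catches 55 mm towards -x, funnel centre 45 mm towards +x. Two cheeks 40 mm tall, 30 to 51 mm either side of the middle line, overhang the catches' feet; guides 30 mm tall surround the tube. The cassette lifts straight up.
- cassette: The removable cassette as a whole, about 0.23 kg: clear tube with funnel at +x, white tower 25 mm wide (y) and 106 mm tall at -x flanked by the orange catches. Origin on its underside, 55 mm towards +x from below cassette_grip; docked, its underside is 8 mm above the table. It cannot rise until both catches are pinched in.
- milk_jug: Bystander: white milk jug with a blue cap, 88 x 88 mm, 198 mm tall, loose; origin at the centre of its underside.
- jar: Bystander: clear jar with a white lid, 96 mm wide, 120 mm tall, loose; origin at the centre of its underside.
- food_tray: Bystander: empty white food tray, 130 x 190 mm, 45 mm tall, loose; origin at the centre of its underside.
- cap0_center (a point): Centre of the red bottle cap: a disc 28 mm across and 14 mm thick, 10 g, smooth and slippery, lying loose in the scoop's pan at the start.
- cap1_center (a point): Centre of the green bottle cap: a disc 28 mm across and 14 mm thick, 10 g, smooth and slippery, lying loose in the scoop's pan at the start.
- cap2_center (a point): Centre of the yellow bottle cap: a disc 28 mm across and 14 mm thick, 10 g, smooth and slippery, lying loose in the scoop's pan at the start.
- cap3_center (a point): Centre of the white bottle cap: a disc 28 mm across and 14 mm thick, 10 g, smooth and slippery, lying loose in the scoop's pan at the start.
- scoop: The blue scoop as a whole, about 120 g empty: origin on its underside at the middle of the pan, 59 mm towards -x from below scoop_grip, same axes. Pan 84 mm long (x), 74 mm wide (y), floor 3 mm thick, walls 30 mm high at both sides and at the back (by the grip), open at the front (-x).
Mind the look-alikes: they are no part of the job. There is more than one size of the scoop; the job needs the middle-sized.

How it is judged:
By the outcome, as a careful person would: the job done as asked, in the order asked, and still so for the second after the job is handed in, while the arm keeps its last pose, push and grip.
It also fails if it takes over 72 s, if anything falls off the work surface, if the arm or the gripper's body presses on something with over 40 N, if the wrist force passes 120 N, or if a joint passes its speed limit or range.

## Working session

There is one attempt and no reset: what is moved stays moved. The work goes in short steps, Python scripts to look and compute and a tool call to move; the robot and the scene stay as the last step left them, time stands still between calls to the robot, and variables do not carry over. Pictures are saved under pics/ and viewed, at most 10 in all, crops included, and the job is handed in when it is done.

Besides the shell and the picture viewer there is one more tool, called after ">>>" as name(argument=value, ...) on one line, values as JSON. carry_out: Moves the arm, as the interface text tells. Its arguments: {"type":"object","properties":{"delta_pos":{"type":"array","items":{"type":"array","items":{"type":"number"}}},"rot":{"type":"array","items":{"type":"array","items":{"type":"number"}}},"claw":{"type":"number"},"grip_force":{"type":"number"}},"required":["delta_pos","rot"]}

```bash
mkdir -p pics; ls; python3 - <<'E'
from rig import r
import cv2,numpy as np
for c in("scene","top"):
    f=r.grab_frame(c);cv2.imwrite(f"pics/a_{c}.png",f)
    i=r.camera_info(c);print(c,i["fx"],i["fy"],i["cx"],i["cy"],i["distortion"],np.round(i["pose"],3).tolist())
    for t in("scoop","scoop_grip","scoop_nose","cassette","cassette_grip","funnel_mouth","dock","catch_left","cap0_center"):
        print(t,[(np.round(d["box"]).tolist(),round(d["p"],2)) for d in r.recognise(t,c)][:4])
print(r.sense(),r.tips_ahead)
E
```

```text
pics
scene 489.59570067993735 489.59570067993735 315.26111785852487 197.65830342463923 [-0.15276673  0.          0.          0.          0.        ] [[0.046, 0.753, -0.656, 1394.918], [0.999, -0.048, 0.015, -19.599], [-0.021, -0.656, -0.755, 1018.68], [0.0, 0.0, 0.0, 1.0]]
scoop [([278.0, 158.0, 318.0, 209.0], 0.8), ([224.0, 176.0, 255.0, 216.0], 0.79), ([178.0, 172.0, 208.0, 197.0], 0.72)]
scoop_grip [([280.0, 157.0, 321.0, 210.0], 0.92), ([178.0, 172.0, 207.0, 198.0], 0.75), ([222.0, 181.0, 253.0, 214.0], 0.55)]
scoop_nose [([175.0, 168.0, 213.0, 194.0], 0.98), ([276.0, 153.0, 320.0, 207.0], 0.63)]
cassette [([375.0, 137.0, 420.0, 204.0], 0.83)]
cassette_grip [([374.0, 138.0, 422.0, 200.0], 0.92)]
funnel_mouth [([136.0, 200.0, 182.0, 256.0], 0.69), ([371.0, 136.0, 421.0, 204.0], 0.66)]
dock [([371.0, 156.0, 418.0, 214.0], 0.81), ([454.0, 168.0, 506.0, 238.0], 0.71), ([225.0, 181.0, 251.0, 216.0], 0.39)]
catch_left [([238.0, 189.0, 248.0, 197.0], 0.56)]
cap0_center []
top 416.35976253805205 416.35976253805205 320.1165354292852 197.08144982300135 [-0.02826403  0.          0.         
[... 892 characters left out ...]
]
{'clock': 1.0, 'qpos': array([-1.10941111e+00,  3.53012719e-01,  1.63338379e+00,  6.28404374e-07,
        1.15520520e+00, -2.39660911e-03]), 'qvel': array([-0.00109168,  0.00180578, -0.00022747,  0.00172809,  0.00063789,
       -0.0004563 ]), 'joint_efforts': array([-1.88019359e-03, -6.05184746e+01, -3.42443347e+01,  7.12399697e-05,
        1.25242626e-03,  2.03434035e-05]), 'eef_pos': array([ 279.5898578 , -558.98704529,  256.27996388]), 'tcp_rot': array([-3.14158360e+00, -5.96617440e-07,  4.63781568e-01]), 'contact_force': array([ 0.25098388,  0.11714014, -0.67236462]), 'wrist_torque': array([ 0.04675981, -0.00162095, -0.02338132]), 'grasp_force': 0.0, 'opening': 0.9992440518559703} 25.0
```

```bash
python3 - <<'E'
import cv2
a=cv2.imread("pics/a_top.png")[150:310,130:510];cv2.imwrite("pics/b_top.png",cv2.resize(a,None,fx=2.1,fy=2.1,interpolation=cv2.INTER_CUBIC))
a=cv2.imread("pics/a_scene.png")[120:270,120:520];cv2.imwrite("pics/b_scene.png",cv2.resize(a,None,fx=2,fy=2,interpolation=cv2.INTER_CUBIC))
E
```

```text
(no output)
```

View pics/b_top.png

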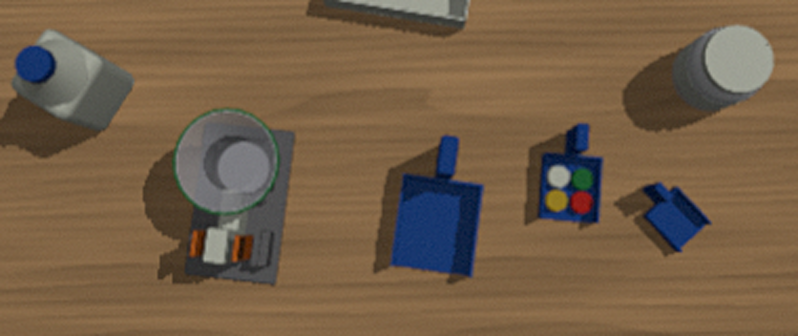

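View pics/b_scene.png

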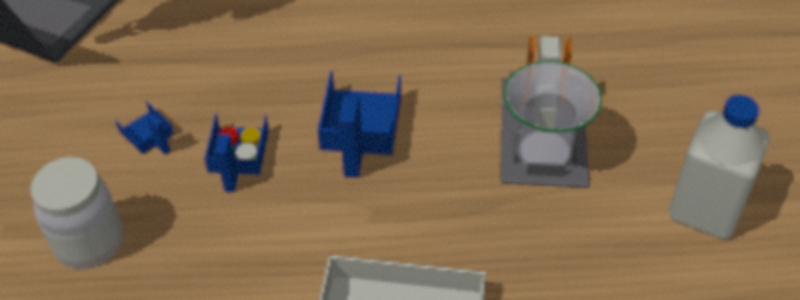

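```bash
cat > h.py <<'E'
import cv2,numpy as np
from rig import r
def cam(c):
    i=r.camera_info(c);K=np.array([[i["fx"],0,i["cx"]],[0,i["fy"],i["cy"]],[0,0,1]]);return K,np.array(i["distortion"]),np.array(i["pose"])
def proj(c,P):
    K,d,T=cam(c);R=T[:3,:3].T
    return cv2.projectPoints(np.asarray(P,float).reshape(-1,1,3),cv2.Rodrigues(R)[0],-R@T[:3,3],K,d)[0].reshape(-1,2)
def unproj(c,uv,z):
    K,d,T=cam(c);n=cv2.undistortPoints(np.asarray(uv,float).reshape(-1,1,2),K,d).reshape(-1,2)
    v=np.c_[n,np.ones(len(n))]@T[:3,:3].T;s=(z-T[2,3])/v[:,2];return T[:3,3]+v*s[:,None]
def box(x0,x1,y0,y1,z0,z1):return np.array([[x,y,z] for x in(x0,x1) for y in(y0,y1) for z in(z0,z1)],float)
SCOOP=[box(-42,42,-37,37,0,3),box(-42,42,-37,-34,0,30),box(-42,42,34,37,0,30),box(39,42,-37,37,0,30),box(42,76,-8,8,0,84)]
def place(P,p):
    c,s=np.cos(p[2]),np.sin(p[2]);return P@np.array([[c,s,0],[-s,c,0],[0,0,1]])+[p[0],p[1],p[3] if len(p)>3 else 0]
def sil(c,boxes,p,S=4):
    m=np.zeros((400*S,640*S),np.uint8)
    for b in boxes:
        h=cv2.convexHull(((proj(c,place(b,p))+.5)*S).astype(np.float32)).astype(np.int32);cv2.fillConvexPoly(m,h,255)
    return cv2.resize(m,(640,400),interpolation=cv2.INTER_AREA)/255.
E
cat > fit.py <<'E'
from h import *
from scipy.optimize import minimize,least_squares
import sys
def blue(f,roi):
    h=cv2.cvtColor(f,cv2.COLOR_BGR2HSV);m=((h[...,0]>100)&(h[...,0]<130)&(h[...,1]>120)).astype(np.uint8)
    o=np.zeros_like(m);l,t,rr,b=roi;o[t:b,l:rr]=m[t:b,l:rr]
    cs,_=cv2.findContours(o,cv2.RETR_EXTERNAL,cv2.CHAIN_APPROX_NONE);out=np.zeros_like(m);cv2.drawContours(out,cs,-1,1,-1);return out.astype(float)
def fit_scoop(fr,rois,p0):
    M={c:blue(fr[c],rois[c]) for c in fr}
    def cost(p):return sum(np.abs(sil(c,SCOOP,[p[0],p[1],p[2]/100])-M[c]).sum() for c in M)
    s=minimize(cost,p0,method="Nelder-Mead",options=dict(initial_simplex=np.array([p0]*4)+np.vstack([np.zeros(3),np.diag([8,8,10])])))
    return s.x*[1,1,.01],s.fun,sum(m.sum() for m in M.values())
def green(c,f,roi,z=120):
    h=cv2.cvtColor(f,cv2.COLOR_BGR2HSV);m=(h[...,0]>45)&(h[...,0]<90)&(h[...,1]>70);l,t,rr,b=roi
    v,u=np.nonzero(m[t:b,l:rr]);P=unproj(c,np.c_[u+l,v+t],z)[:,:2]
    s=least_squares(lambda q:np.hypot(*(P-q[:2]).T)-q[2],[*P.mean(0),58],loss="soft_l1");return s.x,len(P)
def orange(f,roi):
    h=cv2.cvtColor(f,cv2.COLOR_BGR2HSV);m=(h[...,0]>3)&(h[...,0]<14)&(h[...,1]>190);l,t,rr,b=roi
    o=np.zeros(m.shape,np.uint8);o[t:b,l:rr]=m[t:b,l:rr];n,_,st,ce=cv2.connectedComponentsWithStats(o);return [(st[i].tolist(),ce[i].round(1).tolist()) for i in range(1,n) if st[i][4]>3]
E
python3 - <<'E'
from fit import *
fr={c:cv2.imread(f"pics/a_{c}.png") for c in("top","scene")}
g=unproj("top",[[130+580/2.1,150+130/2.1],[130+578/2.1,150+130/2.1]],84)[0];g=unproj("top",[[130+580/2.1,150+130/2.1]],84)[0];print(g)
roi=dict(top=(380,205,422,260),scene=(220,174,258,218))
for cs in(("top","scene"),("top",),("scene",)):
    print(cs,fit_scoop({c:fr[c] for c in cs},roi,[g[0]-59,g[1],-10.]))
R=dict(top=(205,195,275,260),scene=(365,145,425,190))
for c in fr:
    print(c,green(c,fr[c],R[c]))
for c,q in dict(top=(205,250,280,290),scene=(370,130,425,160)).items():
    for st,ce in orange(fr[c],q):print(c,st,ce,unproj(c,[ce],115)[0].round(1))
# dock edges top z=8
print(unproj("top",np.array([[294,131],[275,284],[186,272]])/2.1+[130,150],8).round(1))
E
```

```text
[ 551.12153169 -216.67561528   84.        ]
('top', 'scene') (array([ 4.85607808e+02, -2.12441751e+02, -6.87279538e-02]), np.float64(485.0431372549019), np.float64(1410.0))
('top',) (array([ 4.85383808e+02, -2.10983024e+02, -1.17595964e-01]), np.float64(110.01960784313725), np.float64(996.0))
('scene',) (array([ 4.88261951e+02, -2.12172915e+02, -4.77219390e-02]), np.float64(374.15294117647056), np.float64(414.0))
top (array([520.67329767, 210.51070221,  62.00030754]), 158)
scene (array([522.86991523, 210.68452781,  62.27453742]), 66)
top [221, 260, 6, 12, 61] [223.4, 265.4] [425.2 244.9 115. ]
top [241, 263, 9, 11, 73] [244.9, 267.5] [419.1 191.6 115. ]
[[566.8 143.9   8. ]
 [369.6 169.1   8. ]
 [386.8 284.4   8. ]]
```

```bash
cat > mv.py <<'E'
from h import *
from scipy.spatial.transform import Rotation as Ro
def pose():
    s=r.sense();return np.array(s["eef_pos"]),Ro.from_euler("xyz",s["tcp_rot"])
def to(p,R,cur=None):
    p0,R0=cur or pose();d=R0.inv().apply(np.asarray(p)-p0)/1000;v=(R0.inv()*R).as_rotvec(degrees=True)
    print("delta",d.round(4).tolist(),"rot",v.round(2).tolist());return np.asarray(p,float),R
down=lambda yaw:Ro.from_euler("xyz",[np.pi,0,yaw])
E
python3 - <<'E'
import fit
from fit import *
from mv import *
fr={c:cv2.imread(f"pics/a_{c}.png") for c in("top","scene")}
def blue2(f,roi):
    l,t,rr,b=roi;m=np.zeros((400,640),np.uint8);B,G,R=[f[...,i].astype(int) for i in range(3)]
    m[t:b,l:rr]=((B>R+25)&(B>G+15))[t:b,l:rr];n,lab,st,_=cv2.connectedComponentsWithStats(m);m=(lab==1+np.argmax(st[1:,4])).astype(np.uint8)
    m=cv2.morphologyEx(m,cv2.MORPH_CLOSE,np.ones((5,5)));cs,_=cv2.findContours(m,cv2.RETR_EXTERNAL,cv2.CHAIN_APPROX_NONE);o=np.zeros_like(m);cv2.drawContours(o,cs,-1,1,-1);return o.astype(float)
fit.blue=blue2
roi=dict(top=(382,205,422,260),scene=(218,174,258,220))
for cs in(("top","scene"),("top",),("scene",)):
    p,f,n=fit_scoop({c:fr[c] for c in cs},roi,[486.,-211,-10.]);print(cs,p.round(3),round(f),n)
    if len(cs)==2: g=p[:2]+59*np.array([np.cos(p[2]),np.sin(p[2])]);yaw=p[2];print("grip",g)
to([*g,200],down(yaw+np.pi));to([*g,64],down(yaw+np.pi))
E
```

```text
Traceback (most recent call last):
  File "fit.py", line 11, in fit_scoop
    s=minimize(cost,p0,method="Nelder-Mead",options=dict(initial_simplex=np.array([p0]*4)+np.vstack([np.zeros(3),np.diag([8,8,10])])))
  File "fit.py", line 10, in cost
    def cost(p):return sum(np.abs(sil(c,SCOOP,[p[0],p[1],p[2]/100])-M[c]).sum() for c in M)
                       ~~~^^^^^^^^^^^^^^^^^^^^^^^^^^^^^^^^^^^^^^^^^^^^^^^^^^^^^^^^^^^^^^^^^
  File "fit.py", line 10, in <genexpr>
    def cost(p):return sum(np.abs(sil(c,SCOOP,[p[0],p[1],p[2]/100])-M[c]).sum() for c in M)
                                  ~~~^^^^^^^^^^^^^^^^^^^^^^^^^^^^^^
  File "h.py", line 18, in sil
    h=cv2.convexHull(((proj(c,place(b,p))+.5)*S).astype(np.float32)).astype(np.int32);cv2.fillConvexPoly(m,h,255)
                       ~~~~^^^^^^^^^^^^^^
  File "h.py", line 6, in proj
    K,d,T=cam(c);R=T[:3,:3].T
          ~~~^^^
  File "h.py", line 4, in cam
    i=r.camera_info(c);K=np.array([[i["fx"],0,i["cx"]],[0,i["fy"],i["cy"]],[0,0,1]]);return K,np.array(i["distortion"]),np.array(i["pose"])
ValueError: time passes only in moves, steps and waits
```

```bash
sed -i 's/^def cam(c):/import functools\n@functools.cache\ndef cam(c):/' h.py
cat >> fit.py <<'E'
def blue(f,roi):
    l,t,rr,b=roi;m=np.zeros((400,640),np.uint8);B,G,R=[f[...,i].astype(int) for i in range(3)]
    m[t:b,l:rr]=((B>R+25)&(B>G+15))[t:b,l:rr];n,lab,st,_=cv2.connectedComponentsWithStats(m);m=(lab==1+np.argmax(st[1:,4])).astype(np.uint8)
    m=cv2.morphologyEx(m,cv2.MORPH_CLOSE,np.ones((5,5)));cs,_=cv2.findContours(m,cv2.RETR_EXTERNAL,cv2.CHAIN_APPROX_NONE);o=np.zeros_like(m);cv2.drawContours(o,cs,-1,1,-1);return o.astype(float)
E
python3 - <<'E'
from fit import *
from mv import *
fr={c:cv2.imread(f"pics/a_{c}.png") for c in("top","scene")}
roi=dict(top=(382,205,422,260),scene=(218,174,258,220))
for cs in(("top","scene"),("top",),("scene",)):
    p,f,n=fit_scoop({c:fr[c] for c in cs},roi,[486.,-211,-10.]);print(cs,p.round(3),round(f),n)
    if len(cs)==2: g=p[:2]+59*np.array([np.cos(p[2]),np.sin(p[2])]);yaw=p[2];print("grip",g)
to([*g,200],down(yaw+np.pi));to([*g,64],down(yaw+np.pi))
E
```

```text
('top', 'scene') [ 4.85273e+02 -2.12607e+02 -6.50000e-02] 416 1494.0
grip [ 544.14853907 -216.44191811]
('top',) [ 4.84879e+02 -2.12111e+02 -1.28000e-01] 86 1026.0
('scene',) [ 4.85659e+02 -2.12045e+02 -5.60000e-02] 321 468.0
delta [0.3898, -0.188, 0.0563] rot [-0.0, -0.0, -149.7]
delta [0.3898, -0.188, 0.1923] rot [-0.0, -0.0, -149.7]
```

```bash
python3 - <<'E'
from mv import *
g=[543.6,-218.4]
to([*g,190],down(-.115+np.pi));to([*g,64],down(-.115+np.pi))
E
```

```text
delta [0.3885, -0.1865, 0.0663] rot [-0.0, -0.0, -146.84]
delta [0.3885, -0.1865, 0.1923] rot [-0.0, -0.0, -146.84]
```

>>> carry_out(delta_pos=[[0.05,-0.024,0],[0.1,-0.048,0.01],[0.15,-0.072,0.02],[0.2,-0.096,0.03],[0.25,-0.12,0.04],[0.3,-0.144,0.05],[0.35,-0.168,0.06],[0.3885,-0.1865,0.0663]], rot=[[0,0,-10.5],[0,0,-21],[0,0,-31.5],[0,0,-42],[0,0,-52.5],[0,0,-63],[0,0,-73.5],[0,0,-84]], claw=0.06, grip_force=50)

```text
clock: 2.0
eef_pos: [544.7, -216.4, 189.6]
tcp_rot: [3.142, -0.0, 1.937]
contact_force: [0.0, -0.9, -0.6]
opening: 0.703
grasp_force: 0.0
```

>>> carry_out(delta_pos=[[0,0,0],[0,0,0],[0,0,0],[0,0,0],[0,0,0],[0,0,0],[0,0,0],[0,0,0]], rot=[[0,0,-10.5],[0,0,-21],[0,0,-31.5],[0,0,-42],[0,0,-52.5],[0,0,-62.84],[0,0,-62.84],[0,0,-62.84]])

```text
clock: 3.0
eef_pos: [543.6, -218.4, 190.0]
tcp_rot: [3.142, 0.0, 3.023]
contact_force: [-0.2, -0.7, 0.7]
opening: 0.706
grasp_force: 0.0
```

```bash
python3 - <<'E'
from mv import *
s=r.sense();print(s["clock"],s["eef_pos"],s["tcp_rot"],s["qpos"],s["opening"],r.tips_ahead)
to([543.6,-218.4,64],down(-.115+np.pi))
f=r.grab_frame("top");cv2.imwrite("pics/c.png",cv2.resize(f[160:300,330:500],None,fx=4,fy=4,interpolation=cv2.INTER_CUBIC))
E
```

```text
3.0 [ 543.63848075 -218.38583375  190.00307732] [3.14158177e+00 3.50154806e-05 3.02264616e+00] [-3.84551952e-01  3.63987740e-01  1.77989715e+00  2.34390622e-05
  9.97676834e-01 -1.83641449e+00] 0.7056274883843758 25.0
delta [0.0, -0.0, 0.126] rot [0.0, 0.0, -0.23]
```

View pics/c.png

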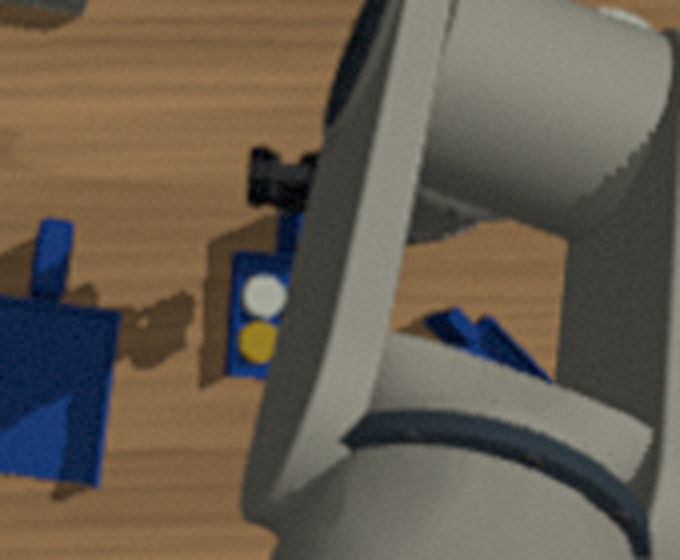

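The left finger (crop ~(285,180)) hangs just over the scoop's fin, and the pan and caps are undisturbed. I'm descending now.

>>> carry_out(delta_pos=[[0,0,0.03],[0,0,0.06],[0,0,0.09],[0,0,0.11],[0,0,0.12],[0,0,0.126],[0,0,0.126]], rot=[[0,0,0],[0,0,0],[0,0,0],[0,0,0],[0,0,0],[0,0,0],[0,0,0]])

```text
clock: 3.92
eef_pos: [543.8, -218.4, 64.2]
tcp_rot: [-3.142, 0.0, 3.026]
contact_force: [-0.6, 0.3, -0.6]
opening: 0.704
grasp_force: 0.0
```

>>> carry_out(delta_pos=[[0,0,0],[0,0,0],[0,0,0],[0,0,0],[0,0,0],[0,0,0],[0,0,0]], rot=[[0,0,0],[0,0,0],[0,0,0],[0,0,0],[0,0,0],[0,0,0],[0,0,0]], claw=0.0, grip_force=50)

```text
clock: 4.8
eef_pos: [544.1, -218.5, 64.6]
tcp_rot: [-3.141, 0.001, 3.027]
contact_force: [-1.3, 1.3, 6.1]
opening: 0.179
grasp_force: 49.5
```

>>> carry_out(delta_pos=[[0,0,-0.005],[0,0,-0.015],[0,0,-0.035],[0,0,-0.06],[0,0,-0.09],[0,0,-0.12],[0,0,-0.14],[0,0,-0.15]], rot=[[0,0,0],[0,0,0],[0,0,0],[0,0,0],[0,0,0],[0,0,0],[0,0,0],[0,0,0]])

```text
clock: 5.8
eef_pos: [543.9, -218.5, 215.6]
tcp_rot: [-3.141, 0.002, 3.027]
contact_force: [-0.6, 0.7, -1.9]
opening: 0.18
grasp_force: 48.7
```

```bash
cat >> mv.py <<'E'
def pour(nose,psi,th):
    Rs=Ro.from_euler("z",psi)*Ro.from_euler("y",-th,degrees=True)
    return np.asarray(nose)+Rs.apply([101,0,61]),Rs*Ro.from_euler("z",np.pi)*Ro.from_euler("x",np.pi)
C=np.array([521.5,210.5])
E
python3 - <<'E'
from mv import *
s=r.sense();print(s["eef_pos"],s["tcp_rot"],s["contact_force"],s["opening"],s["grasp_force"])
c=to(*pour([*C-[0,18],162],-np.pi/2,0))
f=r.grab_frame("top");cv2.imwrite("pics/d.png",cv2.resize(f[130:300,180:500],None,fx=2.4,fy=2.4,interpolation=cv2.INTER_CUBIC))
E
```

```text
[ 543.92952867 -218.5138277   215.56998407] [-3.14112039e+00  1.72281788e-03  3.02663984e+00] [-0.64420741  0.68058162 -1.893694  ] 0.17967672440109925 48.74569237232208
delta [0.0578, 0.3054, -0.0077] rot [0.05, 0.1, 83.41]
```

View pics/d.png

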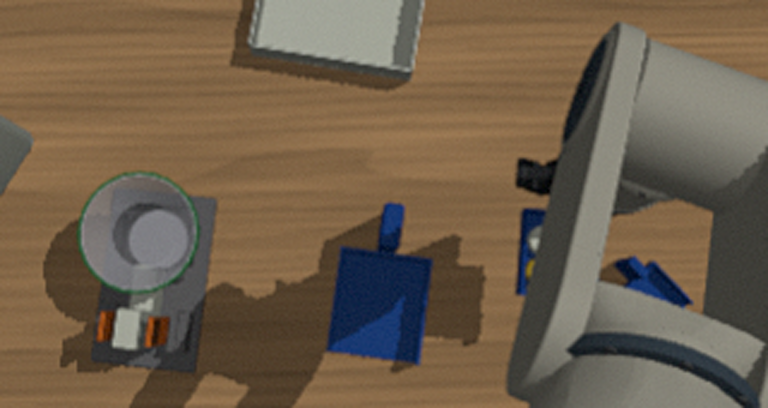

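The scoop is lifted with the caps still in the pan (yellow and white show at crop ~(535,250)). Next I move it to the funnel.

>>> carry_out(delta_pos=[[0.0,0.01,-0.004],[0.005,0.025,-0.008],[0.01,0.045,-0.01],[0.015,0.066,-0.01],[0.019,0.088,-0.01],[0.023,0.11,-0.01],[0.027,0.131,-0.01],[0.03,0.152,-0.009]], rot=[[0,0,3],[0,0,8],[0,0,13.5],[0,0,19],[0,0,24.5],[0,0,30],[0,0,35.5],[0,0,40]])

```text
clock: 6.85
eef_pos: [530.7, -63.2, 222.2]
tcp_rot: [-3.141, -0.001, 2.326]
contact_force: [1.0, -0.1, -1.8]
opening: 0.18
grasp_force: 48.8
```

```bash
python3 - <<'E'
from mv import *
print(r.sense()["qpos"]);c=to(*pour([*C-[0,18],162],-np.pi/2,0))
E
```

```text
[-1.21309318e-01  2.50826722e-01  1.86018744e+00 -5.92782059e-05
  1.03190965e+00 -8.76174071e-01]
delta [0.1189, 0.0993, -0.0007] rot [-0.07, -0.03, 43.25]
```

>>> carry_out(delta_pos=[[0.012,0.01,0],[0.028,0.023,0],[0.046,0.038,0],[0.064,0.053,0],[0.082,0.068,0],[0.098,0.082,0],[0.11,0.092,0],[0.119,0.099,-0.001]], rot=[[0,0,4],[0,0,10],[0,0,16],[0,0,22],[0,0,28],[0,0,34],[0,0,39.5],[0,0,43.2]])

```text
clock: 7.85
eef_pos: [520.7, 91.1, 223.1]
tcp_rot: [-3.14, 0.0, 1.572]
contact_force: [0.1, -0.2, -1.4]
opening: 0.176
grasp_force: 48.8
```

>>> carry_out(delta_pos=[[0,0,0],[0,0,0]], rot=[[0,0,0],[0,0,0]])

```text
clock: 8.1
eef_pos: [521.1, 90.1, 223.6]
tcp_rot: [-3.141, 0.0, 1.576]
contact_force: [0.7, 0.6, -2.3]
opening: 0.179
grasp_force: 48.8
```

```bash
python3 - <<'E'
from mv import *
print(r.sense()["qpos"]);c=to(*pour([*C-[0,18],132],-np.pi/2,0))
for c in("top","scene"):
    f=r.grab_frame(c);cv2.imwrite(f"pics/e_{c}.png",f)
a=cv2.imread("pics/e_top.png")[150:290,180:360];b=cv2.imread("pics/e_scene.png")[90:230,280:460]
cv2.imwrite("pics/e.png",cv2.resize(np.hstack([a,b]),None,fx=2.2,fy=2.2,interpolation=cv2.INTER_CUBIC))
E
```

```text
[ 1.68579700e-01  2.40572440e-01  1.87065735e+00 -2.62583798e-04
  1.03119050e+00  1.63447979e-01]
delta [0.0014, 0.0004, 0.0306] rot [-0.04, 0.02, 0.3]
```

View pics/e.png

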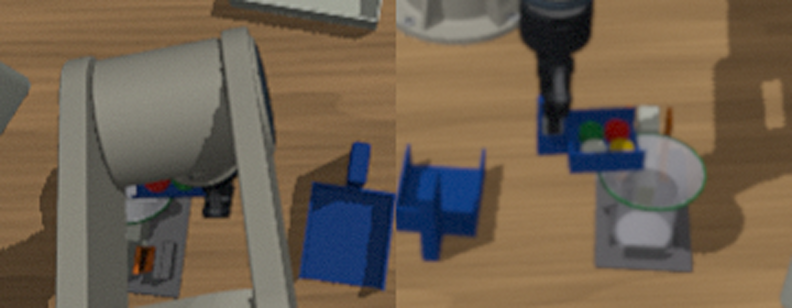

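```bash
python3 - <<'E'
from mv import *
P=[[x,192.5,z] for x in(484.5,558.5) for z in(159,189)]+[[*C,120]]
q=(proj("scene",P)-[280,90])*2.2+[396,0];print(q.round())
q=(proj("top",P)-[180,150])*2.2;print(q.round())
c=None
p0,R0=pose();print(p0)
for th in(0,3,7,11,15,19,23,27,31,35,39,43,47,51,55):
    c=pour([*C-[0,18],162 if th==0 else 134],-np.pi/2,th);print(th,end=" ");to(*c)
E
```

```text
[[634. 123.]
 [637. 104.]
 [644. 169.]
 [647. 149.]
 [651. 169.]]
[[134. 198.]
 [128. 197.]
 [135. 130.]
 [129. 127.]
 [126. 167.]]
[521.25297318  90.02497342 223.71581601]
0 delta [0.0015, 0.0003, 0.0007] rot [-0.03, 0.01, 0.24]
3 delta [0.0048, 0.0003, 0.0235] rot [-0.02, -2.99, 0.24]
7 delta [0.0097, 0.0003, 0.0169] rot [-0.01, -6.99, 0.24]
11 delta [0.015, 0.0003, 0.0106] rot [-0.01, -10.99, 0.24]
15 delta [0.0207, 0.0003, 0.0046] rot [0.0, -14.99, 0.24]
19 delta [0.0268, 0.0004, -0.0008] rot [0.01, -18.99, 0.25]
23 delta [0.0333, 0.0004, -0.0059] rot [0.02, -22.99, 0.25]
27 delta [0.0402, 0.0004, -0.0105] rot [0.03, -26.99, 0.24]
31 delta [0.0473, 0.0004, -0.0146] rot [0.04, -30.99, 0.24]
35 delta [0.0547, 0.0005, -0.0182] rot [0.05, -34.99, 0.24]
39 delta [0.0624, 0.0005, -0.0213] rot [0.05, -38.99, 0.24]
43 delta [0.0702, 0.0005, -0.0238] rot [0.06, -42.99, 0.24]
47 delta [0.0782, 0.0006, -0.0258] rot [0.07, -46.99, 0.24]
51 delta [0.0863, 0.0006, -0.0272] rot [0.08, -50.99, 0.24]
55 delta [0.0945, 0.0006, -0.028] rot [0.09, -54.99, 0.24]
```

Projected nose corners match the picture (crop 2 at (644,169)), so the nose is where I want it. Lowering and tipping.

>>> carry_out(delta_pos=[[0.0015,0,0.012],[0.0015,0,0.022],[0.0015,0,0.028],[0.005,0,0.0235],[0.0073,0,0.02],[0.0097,0,0.017],[0.0124,0,0.0138],[0.015,0,0.0106]], rot=[[0,0,0.2],[0,0,0.2],[0,0,0.2],[0,-3,0.2],[0,-5,0.2],[0,-7,0.2],[0,-9,0.2],[0,-11,0.2]])

```text
clock: 9.2
eef_pos: [521.3, 105.7, 213.1]
tcp_rot: [3.141, 0.193, 1.571]
contact_force: [0.7, 0.6, -1.3]
opening: 0.182
grasp_force: 48.9
```

```bash
python3 - <<'E'
from mv import *
print(pose()[0])
for th in(13,15,17,19,21,23,25,28):
    print(th,end=" ");to(*pour([*C-[0,18],134],-np.pi/2,th))
E
```

```text
[521.29795689 105.6530037  213.13188679]
13 delta [0.0015, 0.0002, -0.0034] rot [0.01, -1.94, 0.02]
15 delta [0.0038, 0.0002, -0.0068] rot [0.01, -3.94, 0.02]
17 delta [0.0063, 0.0002, -0.0101] rot [0.01, -5.94, 0.02]
19 delta [0.0088, 0.0002, -0.0134] rot [0.01, -7.94, 0.02]
21 delta [0.0115, 0.0002, -0.0165] rot [0.01, -9.94, 0.02]
23 delta [0.0142, 0.0002, -0.0196] rot [0.01, -11.94, 0.02]
25 delta [0.0171, 0.0002, -0.0225] rot [0.01, -13.94, 0.02]
28 delta [0.0216, 0.0002, -0.0268] rot [0.01, -16.94, 0.02]
```

>>> carry_out(delta_pos=[[0.0015,0,-0.0034],[0.0038,0,-0.0068],[0.0063,0,-0.0101],[0.0088,0,-0.0134],[0.0115,0,-0.0165],[0.0142,0,-0.0196],[0.0171,0,-0.0225],[0.0216,0,-0.0268]], rot=[[0,-2,0],[0,-4,0],[0,-6,0],[0,-8,0],[0,-10,0],[0,-12,0],[0,-14,0],[0,-17,0]])

```text
clock: 10.2
eef_pos: [521.3, 131.9, 235.8]
tcp_rot: [3.141, 0.491, 1.57]
contact_force: [-0.3, -0.4, -1.0]
opening: 0.181
grasp_force: 48.9
```

```bash
python3 - <<'E'
from mv import *
print(pose()[0],r.sense()["qpos"])
for th in(31,34,37,40,44,48,52,54):
    print(th,end=" ");to(*pour([*C-[0,18],134],-np.pi/2,th))
E
```

```text
[521.33363135 131.90232448 235.82673231] [ 0.49308421  0.363908    1.75868313 -0.44680223  1.29488165  0.67735483]
31 delta [0.0036, 0.0002, -0.0048] rot [0.03, -2.85, -0.03]
34 delta [0.0072, 0.0002, -0.0098] rot [0.03, -5.85, -0.03]
37 delta [0.0111, 0.0002, -0.0146] rot [0.02, -8.85, -0.03]
40 delta [0.0152, 0.0002, -0.0192] rot [0.02, -11.85, -0.03]
44 delta [0.021, 0.0002, -0.0251] rot [0.02, -15.85, -0.03]
48 delta [0.0272, 0.0002, -0.0305] rot [0.02, -19.85, -0.03]
52 delta [0.0338, 0.0002, -0.0354] rot [0.02, -23.85, -0.03]
54 delta [0.0372, 0.0002, -0.0377] rot [0.02, -25.85, -0.03]
```

>>> carry_out(delta_pos=[[0.0036,0,-0.0048],[0.0072,0,-0.0098],[0.0111,0,-0.0146],[0.0152,0,-0.0192],[0.021,0,-0.0251],[0.0272,0,-0.0305],[0.0338,0,-0.0354],[0.0372,0,-0.0377]], rot=[[0,-3,0],[0,-6,0],[0,-9,0],[0,-12,0],[0,-16,0],[0,-20,0],[0,-24,0],[0,-26,0]])

```text
clock: 11.2
eef_pos: [521.3, 183.3, 251.0]
tcp_rot: [3.141, 0.945, 1.571]
contact_force: [0.3, 0.5, -0.8]
opening: 0.181
grasp_force: 49.0
```

>>> carry_out(delta_pos=[[0,0,0],[0,0,0],[0,0,0],[0,0,0]], rot=[[0,0,0],[0,0,0],[0,0,0],[0,0,0]])

```text
clock: 11.7
eef_pos: [521.4, 182.1, 251.8]
tcp_rot: [3.14, 0.942, 1.569]
contact_force: [-0.2, 0.1, -0.5]
opening: 0.184
grasp_force: 49.0
```

```bash
python3 - <<'E'
from mv import *
print(pose()[0],r.sense()["qpos"])
for c in("top","scene"):
    f=r.grab_frame(c);cv2.imwrite(f"pics/f_{c}.png",f)
    for t in range(4):print(c,t,[(np.round(d["box"]).tolist(),round(d["p"],2)) for d in r.recognise(f"cap{t}_center",c)][:2])
a=cv2.imread("pics/f_top.png")[150:290,180:360];b=cv2.imread("pics/f_scene.png")[90:230,280:460]
cv2.imwrite("pics/f.png",cv2.resize(np.hstack([a,b]),None,fx=2.2,fy=2.2,interpolation=cv2.INTER_CUBIC))
E
```

```text
[521.4028709  182.06551296 251.76178543] [ 0.69765509  0.577355    1.60405498 -0.67167356  1.6590172   0.88968588]
top 0 [([239.0, 258.0, 248.0, 273.0], 0.67)]
top 1 []
top 2 []
top 3 [([212.0, 204.0, 258.0, 275.0], 0.28)]
scene 0 []
scene 1 []
scene 2 []
scene 3 []
```

View pics/f.png

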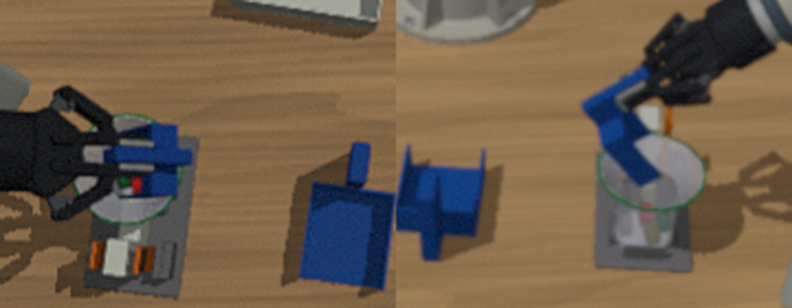

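Red and green show in the tube in both views (crop 1 (130,183), crop 2 (650,220)) and the pan looks empty. I'll jiggle it once, then lift and untip over the funnel.

```bash
python3 - <<'E'
from mv import *
for th,z in((60,134),(54,134),(60,134),(50,140),(42,146),(34,152),(26,158),(18,164)):
    print(th,end=" ");to(*pour([*C-[0,18],z],-np.pi/2,th))
E
```

```text
60 delta [0.0068, 0.0002, -0.0104] rot [0.03, -6.0, -0.01]
54 delta [-0.0001, 0.0002, -0.0002] rot [0.03, 0.0, -0.01]
60 delta [0.0068, 0.0002, -0.0104] rot [0.03, -6.0, -0.01]
50 delta [-0.009, 0.0002, 0.0035] rot [0.03, 4.0, -0.0]
42 delta [-0.0203, 0.0002, 0.0151] rot [0.03, 12.0, -0.0]
34 delta [-0.0294, 0.0002, 0.0275] rot [0.03, 20.0, -0.0]
26 delta [-0.0363, 0.0002, 0.0403] rot [0.03, 28.0, 0.0]
18 delta [-0.0409, 0.0002, 0.0532] rot [0.03, 36.0, 0.0]
```

>>> carry_out(delta_pos=[[0.0068,0,-0.0104],[0,0,0],[0.0068,0,-0.0104],[-0.009,0,0.0035],[-0.0203,0,0.0151],[-0.0294,0,0.0275],[-0.0363,0,0.0403],[-0.0409,0,0.0532]], rot=[[0,-6,0],[0,0,0],[0,-6,0],[0,4,0],[0,12,0],[0,20,0],[0,28,0],[0,36,0]])

```text
clock: 13.2
eef_pos: [521.4, 115.0, 253.8]
tcp_rot: [3.14, 0.31, 1.571]
contact_force: [-0.1, -1.1, -1.7]
opening: 0.18
grasp_force: 49.1
```

```bash
python3 - <<'E'
from mv import *
for th,z in((10,168),(3,170),(0,170)):
    print(th,end=" ");to(*pour([*C-[0,18],z],-np.pi/2,th))
E
```

```text
10 delta [-0.0083, 0.0, 0.0113] rot [0.12, 7.76, 0.01]
3 delta [-0.0138, 0.0, 0.0229] rot [0.12, 14.76, 0.02]
0 delta [-0.0154, -0.0, 0.0289] rot [0.12, 17.76, 0.02]
```

>>> carry_out(delta_pos=[[-0.0083,0,0.0113],[-0.0138,0,0.0229],[-0.0154,0,0.0289],[-0.0154,0,0.0289]], rot=[[0,7.8,0],[0,14.8,0],[0,18,0],[0,18,0]])

```text
clock: 13.7
eef_pos: [520.9, 90.4, 230.3]
tcp_rot: [-3.141, 0.001, 1.569]
contact_force: [-0.5, -0.0, -1.7]
opening: 0.181
grasp_force: 49.1
```

```bash
python3 - <<'E'
from mv import *
p,R=pose();print(p,r.sense()["tcp_rot"],r.sense()["contact_force"])
to([530,-63,225],down(2.33));
to([543.6,-218.4,80],down(3.0266),([530,-63,225],down(2.33)))
for c in("top","scene"):
    f=r.grab_frame(c);cv2.imwrite(f"pics/g_{c}.png",f)
a=cv2.imread("pics/g_top.png")[150:290,180:360];b=cv2.imread("pics/g_scene.png")[90:230,280:460]
cv2.imwrite("pics/g.png",cv2.resize(np.hstack([a,b]),None,fx=2.2,fy=2.2,interpolation=cv2.INTER_CUBIC))
E
```

```text
[520.89039001  90.44655609 230.30270993] [-3.14088724e+00  7.24251011e-04  1.56886987e+00] [-0.50144849 -0.0409538  -1.68739987]
delta [-0.1534, 0.0094, 0.0054] rot [-0.05, 0.02, -43.61]
delta [-0.1221, -0.0971, 0.145] rot [0.0, 0.0, -39.91]
```

View pics/g.png

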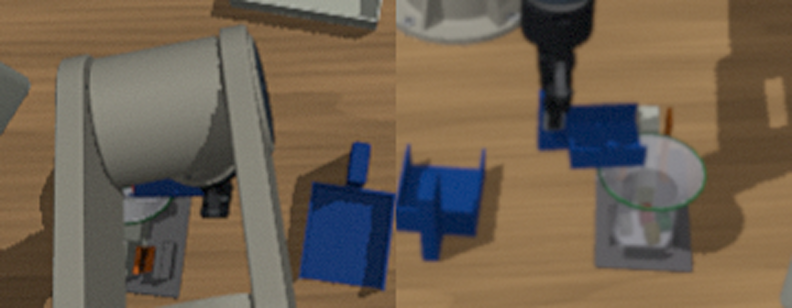

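The pan is empty and the caps are in the tube (crop 2 ~(645,215)). Returning the scoop to its old spot.

>>> carry_out(delta_pos=[[-0.018,0.001,0],[-0.038,0.002,0],[-0.058,0.003,0],[-0.078,0.004,0],[-0.098,0.006,0],[-0.118,0.007,0],[-0.137,0.008,0],[-0.1534,0.0094,0]], rot=[[0,0,-5],[0,0,-10.5],[0,0,-16],[0,0,-21.5],[0,0,-27],[0,0,-32.5],[0,0,-38],[0,0,-43.6]])

```text
clock: 14.8
eef_pos: [531.1, -61.5, 230.7]
tcp_rot: [-3.141, 0.001, 2.337]
contact_force: [0.0, -0.3, -1.3]
opening: 0.179
grasp_force: 49.2
```

>>> carry_out(delta_pos=[[-0.018,-0.014,0],[-0.037,-0.03,0],[-0.056,-0.045,0],[-0.074,-0.059,0],[-0.092,-0.073,0],[-0.107,-0.085,0.02],[-0.117,-0.093,0.05],[-0.122,-0.097,0.085]], rot=[[0,0,-5],[0,0,-10],[0,0,-15],[0,0,-20],[0,0,-25],[0,0,-30],[0,0,-35],[0,0,-39.9]])

```text
clock: 15.8
eef_pos: [545.9, -216.9, 145.2]
tcp_rot: [-3.14, 0.001, 3.033]
contact_force: [0.7, 0.3, -1.1]
opening: 0.176
grasp_force: 49.2
```

>>> carry_out(delta_pos=[[0,0,0.02],[0,0,0.04],[0,0,0.055],[0,0,0.065],[0,0,0.07],[0,0,0.073],[0,0,0.073]], rot=[[0,0,0],[0,0,0],[0,0,0],[0,0,0],[0,0,0],[0,0,0],[0,0,0]])

```text
clock: 16.68
eef_pos: [544.9, -217.0, 72.7]
tcp_rot: [-3.141, 0.001, 3.028]
contact_force: [-0.7, -0.9, -1.0]
opening: 0.179
grasp_force: 49.1
```

Originally it rested at TCP z ≈ 64.4, so there are about 8 mm to go.

>>> carry_out(delta_pos=[[0,0,0.003],[0,0,0.005],[0,0,0.007],[0,0,0.008],[0,0,0.009],[0,0,0.009]], rot=[[0,0,0],[0,0,0],[0,0,0],[0,0,0],[0,0,0],[0,0,0]])

```text
clock: 17.42
eef_pos: [544.8, -216.9, 64.6]
tcp_rot: [-3.142, 0.0, 3.028]
contact_force: [-3.8, 0.7, 11.6]
opening: 0.182
grasp_force: 51.1
```

>>> carry_out(delta_pos=[[0,0,0],[0,0,0],[0,0,0],[0,0,0],[0,0,0],[0,0,0]], rot=[[0,0,0],[0,0,0],[0,0,0],[0,0,0],[0,0,0],[0,0,0]], claw=0.05)

```text
clock: 18.18
eef_pos: [544.7, -216.9, 63.4]
tcp_rot: [3.142, 0.0, 3.028]
contact_force: [-0.8, -0.6, -0.0]
opening: 0.588
grasp_force: 0.0
```

>>> carry_out(delta_pos=[[0,0,-0.01],[0,0,-0.03],[0,0,-0.06],[0,0,-0.09],[0,0,-0.12],[0,0,-0.14]], rot=[[0,0,0],[0,0,0],[0,0,0],[0,0,0],[0,0,0],[0,0,0]])

```text
clock: 18.92
eef_pos: [545.1, -217.1, 205.8]
tcp_rot: [-3.141, 0.002, 3.028]
contact_force: [0.7, 1.1, -0.5]
opening: 0.583
grasp_force: 0.0
```

```bash
python3 - <<'E'
from fit import *
from mv import *
f=r.grab_frame("top");s=r.grab_frame("scene");cv2.imwrite("pics/h_top.png",f);cv2.imwrite("pics/h_scene.png",s)
print("rim",green("top",f,(205,195,275,260)))
for st,ce in orange(f,(205,250,280,290)):print(st,ce,unproj("top",[ce],118)[0].round(1))
# predicted catch tops
for yaw in(-.115,-.13):
    u=np.array([np.cos(yaw),np.sin(yaw)]);v=np.array([-u[1],u[0]]);G=C-100*u
    print(yaw,G.round(1),[proj("top",[[*(G+sx*15*u+w*v),118]]).round(1)[0].tolist() for w in(28,-28) for sx in(1,-1)])
a=f[235:295,205:285];b=s[150:230,190:290]
cv2.imwrite("pics/h.png",np.vstack([cv2.resize(a,(640,480)[::1] if 0 else (400,300),interpolation=cv2.INTER_CUBIC),cv2.resize(b,(400,300),interpolation=cv2.INTER_CUBIC)]))
E
```

```text
rim (array([521.62546261, 209.92829595,  61.44040677]), 210)
[221, 260, 6, 12, 60] [223.5, 265.3] [425.5 243.9 118. ]
[241, 263, 4, 11, 32] [242.4, 268.1] [417.8 197.2 118. ]
[245, 263, 5, 10, 34] [247.3, 267.5] [419.1 185.1 118. ]
-0.115 [422.2 222. ] [[221.9, 259.3], [220.4, 271.5], [244.3, 261.5], [242.9, 273.8]]
-0.13 [422.3 223.5] [[221.4, 259.0], [219.7, 271.3], [243.8, 261.6], [242.2, 273.9]]
```

View pics/h.png

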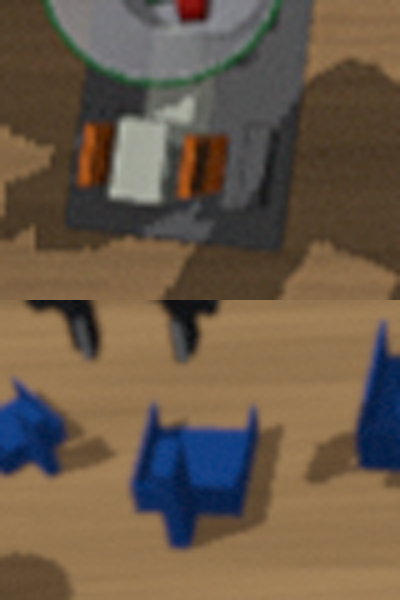

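The scoop stands flat and empty, red is visible in the tube, and the catches' tops are at top pixels about (224,266) and (243,268). That fits the model to within 2 mm, so I go to the cassette.

```bash
python3 - <<'E'
from mv import *
R=down(np.pi-.12)
to([421.8,220.8,205],R);to([421.8,220.8,106],R)
E
```

```text
delta [0.173, 0.4214, 0.0001] rot [-0.07, 0.29, 0.39]
delta [0.1735, 0.4215, 0.0991] rot [-0.07, 0.29, 0.39]
```

>>> carry_out(delta_pos=[[0.012,0.03,0],[0.034,0.082,0],[0.056,0.137,0],[0.079,0.192,0],[0.101,0.247,0],[0.124,0.302,0],[0.146,0.357,0],[0.163,0.397,0]], rot=[[0,0,0],[0,0,0],[0,0,0],[0,0,0],[0,0,0],[0,0,0],[0,0,0],[0,0,0.4]], claw=0.085)

```text
clock: 20.02
eef_pos: [426.4, 197.9, 203.0]
tcp_rot: [-3.142, -0.0, 3.022]
contact_force: [0.2, -0.1, 0.1]
opening: 0.998
grasp_force: 0.0
```

>>> carry_out(delta_pos=[[0.01,0.0244,0],[0.01,0.0244,0],[0.01,0.0244,0]], rot=[[0,0,0],[0,0,0],[0,0,0]])

```text
clock: 20.4
eef_pos: [420.4, 220.8, 203.0]
tcp_rot: [-3.141, -0.0, 3.022]
contact_force: [-0.0, 0.1, 0.2]
opening: 0.994
grasp_force: 0.0
```

```bash
python3 - <<'E'
from mv import *
R=down(np.pi-.12);s=r.sense();print(s["eef_pos"],s["tcp_rot"],s["opening"])
to([421.8,220.8,106],R)
E
```

```text
[420.37945158 220.80449227 203.04233665] [-3.14091155e+00 -2.00876645e-04  3.02181871e+00] 0.9944987160121984
delta [-0.0014, 0.0002, 0.097] rot [-0.04, -0.01, 0.01]
```

>>> carry_out(delta_pos=[[-0.001,0,0.03],[-0.001,0,0.055],[-0.001,0,0.07],[-0.001,0,0.08],[-0.001,0,0.088],[-0.001,0,0.094],[-0.001,0,0.097],[-0.001,0,0.097]], rot=[[0,0,0],[0,0,0],[0,0,0],[0,0,0],[0,0,0],[0,0,0],[0,0,0],[0,0,0]])

```text
clock: 21.4
eef_pos: [421.6, 221.3, 106.5]
tcp_rot: [3.142, 0.0, 3.022]
contact_force: [0.4, 0.2, 0.6]
opening: 0.998
grasp_force: 0.0
```

>>> carry_out(delta_pos=[[0,0,0],[0,0,0],[0,0,0],[0,0,0]], rot=[[0,0,0],[0,0,0],[0,0,0],[0,0,0]], claw=0.0, grip_force=45)

```text
clock: 21.9
eef_pos: [422.7, 222.7, 108.0]
tcp_rot: [3.139, 0.002, 3.021]
contact_force: [-4.4, 4.9, 14.6]
opening: 0.368
grasp_force: 44.2
```

>>> carry_out(delta_pos=[[0,0,0],[0,0,0],[0,0,0],[0,0,0]], rot=[[0,0,0],[0,0,0],[0,0,0],[0,0,0]])

```text
clock: 22.4
eef_pos: [422.8, 222.7, 108.0]
tcp_rot: [3.138, 0.003, 3.021]
contact_force: [-3.0, 5.1, 15.5]
opening: 0.375
grasp_force: 44.2
```

```bash
python3 - <<'E'
from mv import *
for c in("top","scene"):
    f=r.grab_frame(c);cv2.imwrite(f"pics/i_{c}.png",f)
a=cv2.imread("pics/i_top.png")[210:300,180:290];b=cv2.imread("pics/i_scene.png")[110:220,350:440]
cv2.imwrite("pics/i.png",np.hstack([cv2.resize(a,(450,370),interpolation=cv2.INTER_CUBIC),cv2.resize(b,(303,370),interpolation=cv2.INTER_CUBIC)]))
E
```

```text
(no output)
```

View pics/i.png

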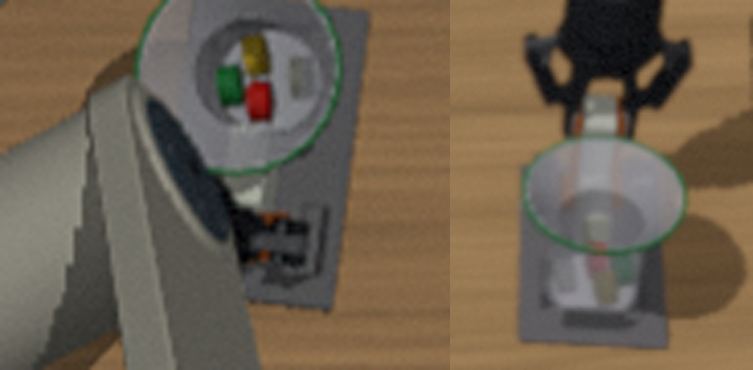

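All four caps lie in the tube (crop 1: yellow (255,55), green (230,85), red (258,100), white (300,75)). Both fingers are outside the two catches, so I lift gently and watch the force.

>>> carry_out(delta_pos=[[0,0,-0.002],[0,0,-0.004],[0,0,-0.006],[0,0,-0.008]], rot=[[0,0,0],[0,0,0],[0,0,0],[0,0,0]])

```text
clock: 23.0
eef_pos: [421.4, 221.1, 114.4]
tcp_rot: [-3.141, -0.0, 3.021]
contact_force: [-1.1, 0.3, -2.5]
opening: 0.37
grasp_force: 44.8
```

>>> carry_out(delta_pos=[[0,0,-0.006],[0,0,-0.016],[0,0,-0.028],[0,0,-0.04],[0,0,-0.052],[0,0,-0.064],[0,0,-0.076],[0,0,-0.088]], rot=[[0,0,0],[0,0,0],[0,0,0],[0,0,0],[0,0,0],[0,0,0],[0,0,0],[0,0,0]])

```text
clock: 24.0
eef_pos: [421.5, 221.3, 203.3]
tcp_rot: [3.142, 0.0, 3.021]
contact_force: [0.9, 0.2, -3.0]
opening: 0.374
grasp_force: 44.9
```

>>> carry_out(delta_pos=[[0,0,-0.012],[0,0,-0.022],[0,0,-0.028],[0,0,-0.03],[0,0,-0.03],[0,0,-0.03],[0,0,-0.03],[0,0,-0.03]], rot=[[0,0,0],[0,0,0],[0,0,0],[0,0,0],[0,0,0],[0,0,0],[0,0,0],[0,0,0]])

```text
clock: 25.0
eef_pos: [421.5, 221.2, 232.3]
tcp_rot: [-3.141, 0.0, 3.021]
contact_force: [0.1, -0.3, -2.5]
opening: 0.371
grasp_force: 44.8
```

```bash
python3 - <<'E'
from fit import *
from mv import *
f=r.grab_frame("top");s=r.grab_frame("scene");cv2.imwrite("pics/j_top.png",f);cv2.imwrite("pics/j_scene.png",s)
for z in(236,246,256):print(z,green("top",f,(180,150,290,260),z),green("scene",s,(350,60,440,190),z))
b=s[60:230,320:470];cv2.imwrite("pics/j.png",np.hstack([cv2.resize(f[150:300,150:290],(400,430)),cv2.resize(b,(380,430),interpolation=cv2.INTER_CUBIC)]))
E
```

```text
236 (array([521.49424279, 209.01259443,  61.58512405]), 254) (array([446.88777215, 223.64993676, 128.75316056]), 53)
246 (array([520.53706308, 206.57460697,  60.90486804]), 254) (array([458.99215175, 220.54844975, 127.1165329 ]), 53)
256 (array([519.57993904, 204.13665235,  60.22458557]), 254) (array([471.09739327, 217.44762281, 125.4791725 ]), 53)
```

View pics/j.png

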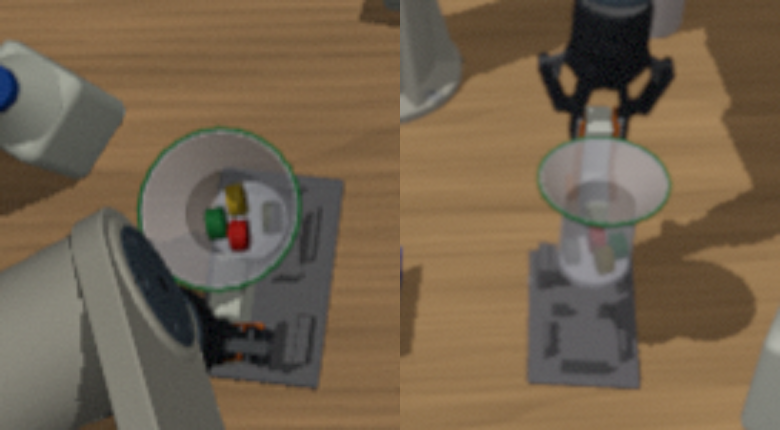

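The cassette is clear of the dock, with the rim centre and radius matching z ≈ 240, so it is level with its underside near 130 mm. All four caps are inside (crop 1, around (240,215)), so I hand in.

```bash
python3 -c "
from rig import r
print(r.sign_off())"
```

```text
the job is handed in; nothing more can be done
None
```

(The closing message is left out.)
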